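# Set the inspection lamp over a culture stack and lock its leg

### The arm

A 6-joint arm with a two-finger parallel gripper is mounted at the origin on the work surface. World frame = base frame: x ahead of the robot, y to its left, z up, the work surface at z = 0. Lengths are in mm, angles in rad, forces in N, time in s.
With the tool pointing down it reaches from about 350 to 975 mm from the base axis. Payload 7.1 kg.
Tool frame: the origin (TCP) lies midway between the tips of the shut fingers; the grasp point (between the pads) lies 19 mm behind it (ctrl.grip_depth is the distance from the TCP to the grasp point, in mm); z points along the fingers, y is the line along which they close (so a half turn about z gives the same grasp; the last joint's range is limited). The gripper opens to 88 mm and grips with 3 to 60 N. Pads are 20 mm wide; open, the fingers measure 115 mm over their backs; the gripper's body (75 mm by 178 mm) begins 61 mm behind the grasp point.
Start: joints at [-1.247, 0.423, 1.63, -0, 1.089, -0.019], TCP at [210.095, -588.612, 200.175] pointing down, gripper open.
Joint ranges: [-3, 3], [-0.9, 2.11], [0.09, 2.58], [-1.31, 4.45], [0.11, 2.69], [-2.54, 2.54]. Speed limits (rad/s): [2.39, 2.39, 3.01, 3.14, 3.14, 3.14].

### API

Orientations are given as a rotation vector (axis times angle).
In Python, from workcell import get_obs, vision, ctrl gives the robot as it stands.
- The arm moves only by the tool step_arm, never from a script. Its argument "plan" is a list of rows, each a list of 7 numbers: the opening, from -1 (shut) to 1 (fully open), then the shift along the tool's x, y, z as a fraction of full scale, then the turn, a rotation vector about the tool's x, y, z as a fraction of full scale. In form: [[fingers, dx, dy, dz, wx, wy, wz], ...]. A call has 1 to 20 rows; each row shifts and turns the commanded pose from where the row before left it, along the tool's axes as they then stand; what a row does not reach is not made up. Full scale, the value 1, is 50 mm for a shift and 0.12 rad for a turn. A row lasts 1/8 s, in which the tool goes at most 62.5 mm and 10.7 degrees, less where a joint would pass 70% of its speed; a pose out of reach is approached as far as the arm can. A call with a number of a shift or a turn outside -1 to 1 is refused whole. A call with a gripper value outside its range is refused whole. The fingers move at their own pace and stop on an object; the grip force is fixed at half the most. Time passes only in rows, so rows that do not move let the fingers close. It gives the time, the measured TCP pose, the force, the opening and the grip force at its end, in the units of the state.
- get_obs(): the state, without advancing time (a new reading comes with each control period).
- vision.get_image(name): name is "scene" or "top"; returns a dict with "pixels" (384x512x3 uint8, red, green, blue), "depth" (384x512 float32, mm along the optical axis (not along the pixel's ray), 0 where there is no reading), "fx", "fy", "cx", "cy" (pixels), "T" (4x4, takes a point from camera to world coordinates). Camera axes: x right, y down, z forward; pixel columns grow to the right and rows downward; lengths in mm; the calibration is good to about 2 mm. A picture is of the moment at which its call begins.
- ctrl.close_job(): hands the job in; it is judged then, once.
The state is a dict: "t": time; "qpos": joint angles; "qvel": joint speeds; "joint_torque": joint torques, N m; "ee_pos": TCP position; "orientation": TCP orientation; "ft_force": force on the tool from outside, world axes, zero at the start; "moment": the same for the moment, N m; "width": finger opening in mm; "grasp_force": force on a finger pad.
Only numpy, scipy, OpenCV 4.12 (cv2) and the standard library are available. Lean on these libraries where they do the work, as an engineer would, in place of code of your own. Each camera call takes 0.05 s, during which the arm holds its last target. There are 200 camera calls.

### The job

Swing the inspection lamp's arm round until the lamp is over the lengthwise middle of the pink culture stack. Then push its sliding leg back in by the black finger saddle until the red ring meets the collar's mouth, hold it there (let go, it slides out again) and, without letting go of the saddle, squeeze the orange cam lever fully shut against the leg, so that the lamp ends up over the middle of the stack. Finish while still holding the leg by its saddle with the lever shut, and leave the stack, the bottle, the tip box and the dishes where they stand.

Things in the scene. Friction and masses are not known exactly. Their poses are not given: they have to be found in the camera images.
- stand: Lamp stand, fixed: white steel foot 190 x 180 x 16 mm with an upright 25 mm steel post, 328 mm high; origin under the post on the bench. When joint lamp_arm is 0 the arm points along the stand's -x.
- hub (a point): Point on the post's axis, 285 mm above the bench, where the arm's centre line starts; axes as the stand's. The straight centre line slopes 15 degrees below level. Along it from the hub: the lever's pivot at 150 mm, the mouth of the black collar (36 mm square, 37 mm long) at 162 mm, then the bare leg; the saddle's centre at 193 mm + leg, the lamp's centre at 280 mm + leg.
- lamp_arm (a joint): Swing of the arm about the post, rad, range -0.5 to 1.2; positive swings the lamp towards the stand's -y (counterclockwise from above). A stiff hinge (0.25 N m) that stays where it is left. The arm starts swung to the -y side.
- leg (a joint): How far the leg is out, m: 0 fully in, 0.07 fully out; the mark (near edge of the red ring at the collar's mouth) is at 0.015. The leg is an 18 mm square aluminium bar with black ticks every 10 mm. With the lever open and nothing holding it, its own weight (1.2 N) slides it out to 0.07. It starts there.
- cam_lever (a joint): Orange cam lever, rad: 0 fully shut (parallel beside the leg, 3 mm off it, pointing at the lamp), 0.6 fully open; starts 0.38 to 0.48 and stays where left. It swings in the plane of the sloping arm. Shutting takes a few newtons at the tip; from about 0.37 the cam bites and may draw the leg 1 to 3 mm in; shut, it carries the leg's weight with 3 N to spare and stays shut.
- lever_tip (a point): Middle of the lever's free end. The lever is a bar 8 mm thick, 18 mm high, reaching 78 mm from its pivot; the pivot lies 150 mm along the arm from the hub and 14.5 mm to the arm's +y side (+y is the stand's when lamp_arm is 0). Shut, the lever's outer face is 20 mm from the leg's centre line.
- saddle: Black finger saddle on the leg's -y side, away from the lever. Origin on the leg's centre line midway along the saddle; -x points down the leg to the lamp, y as the arm's. Its rubber floor is 13 mm to -y of the centre line, between two lugs 44 mm apart, 22 mm high, 14 mm proud. Floor to the leg's bare +y side: 22 mm; to the shut lever's outer face: 33 mm; to the open lever's tip: at most 70 mm.
- lamp (a point): Centre of the round lamp head (84 mm across, about 28 mm high), on the leg's line 87 mm beyond the saddle's centre.
- red_ring (a point): Centre of the 4 mm wide red ring on the leg. At the mark it lies 2 mm outside the collar's mouth.
- stack: Culture stack of seven pink layers, 205 x 335 x 120 mm (x, y, z), loose, 2.6 kg; two white caps, 22 mm high, on its lid at x -75, y +-135 mm. Origin at the centre of its underside.
- media_bottle: Bottle of pink medium, 72 mm across, 165 mm high, loose; origin under its centre. Leave it.
- tip_box: Blue tip box with clear lid, 85 x 122 x 66 mm, loose; origin under its centre. Leave it.
- dishes: Pile of three culture dishes, 94 mm across, 50 mm high, loose; origin under its centre. Leave it.

How it is judged (in metres and radians):
On the way, in this order (a step that is already met when the one before it is completed fails the run):
1. the lamp has been swung over the stack's lengthwise middle, lever still open (y of lamp in the frame of stack between -0.035 and 0.035 m and value of joint cam_lever above 0.25 rad), for 0.2 s.
2. the leg is held by its saddle at the red mark, lever still open (value of joint leg between 0.009 and 0.021 m and value of joint cam_lever above 0.25 rad and contact force between the fingers and saddle above 0.2 N), for 0.2 s.
3. the lever is shut while the leg is held at the mark (value of joint leg between 0.009 and 0.021 m and value of joint cam_lever below 0.08 rad and contact force between the fingers and saddle above 1 N), for 0.3 s.
At the end, for the whole second after the job is handed in: The program ends holding: the leg is at its red mark within 6 mm and still, the cam lever is shut (under 0.08 rad), the fingers press on the leg's saddle with more than 1 N, and the lamp's centre is over the middle of the stack within 45 mm across the stack (its x) and 35 mm along it (its y) (all of step 3 and y of lamp in the frame of stack between -0.035 and 0.035 m and x of lamp in the frame of stack between -0.045 and 0.045 m and velocity of joint leg between -0.01 and 0.01 m/s and velocity of joint lamp_arm between -0.05 and 0.05 rad/s); the arm keeps its last pose, push and grip.
It fails at once if the cam lever is shut with the leg more than 12 mm off its mark (value of joint cam_lever below 0.2 rad and (value of joint leg below 0.003 m or value of joint leg above 0.027 m)).
It fails at once if the culture stack is shifted (distance of stack from where it was at the start of the episode above 0.015 m).
It fails at once if the bottle, tip box or dishes are disturbed (distance of any of media_bottle, tip_box, dishes from where it was at the start of the episode above 0.02 m).
It also fails if it takes over 48 s, if anything falls off the work surface, if the arm or the gripper's body presses on something with over 40 N, if the wrist force passes 120 N, or if a joint passes its speed limit or range.

## Working session

There is one attempt and no reset: what is moved stays moved. The work goes in short steps, Python scripts to look and compute and a tool call to move; the robot and the scene stay as the last step left them, time stands still between calls to the robot, and variables do not carry over. Pictures are saved under pics/ and viewed, at most 13 in all, crops included, and the job is handed in when it is done.

Besides the shell and the picture viewer there is one more tool, called after "Request:" as name(argument=value, ...) on one line, values as JSON. step_arm: Moves the arm, as the interface text tells. Its arguments: {"type":"object","properties":{"plan":{"type":"array","items":{"type":"array","items":{"type":"number","minimum":-1,"maximum":1}}}},"required":["plan"]}

```bash
mkdir -p pics; ls; python3 - <<'E'
from workcell import get_obs, vision, ctrl
import cv2,numpy as np
print(get_obs())
for n in("scene","top"):
    d=vision.get_image(n); cv2.imwrite(f"pics/{n}0.png",d["pixels"][:,:,::-1]); np.savez(f"{n}0.npz",**d)
    print(n,d["fx"],d["cx"],d["cy"],d["T"].round(3))
E
```

```text
pics
{'t': 0.0, 'qpos': array([-1.24701270e+00,  4.23877805e-01,  1.63069797e+00,  2.23352457e-05,
        1.08861594e+00, -1.89992015e-02]), 'qvel': array([ 0.00150008,  0.00075226, -0.00014556,  0.00073526, -0.00199468,
       -0.00176864]), 'joint_torque': array([-1.24852464e-03, -5.44625473e+01, -2.73661995e+01,  6.43745530e-02,
        2.27085646e-02, -1.38484252e-04]), 'ee_pos': array([ 209.90556201, -588.05131204,  199.37552801]), 'orientation': array([-3.09400575e+00, -5.35523621e-01,  3.50412412e-04]), 'ft_force': array([ 0.04946713, -1.0774476 , -0.17698578]), 'moment': array([ 0.04437085, -0.00158882, -0.04440498]), 'grasp_force': 0.0, 'width': 88.12801070637451}
scene 410.5760776105372 253.19559252543993 192.67630183558578 [[ 8.200000e-01  4.260000e-01 -3.820000e-01  1.002468e+03]
 [ 5.720000e-01 -5.980000e-01  5.620000e-01 -5.894730e+02]
 [ 1.100000e-02 -6.790000e-01 -7.340000e-01  9.614700e+02]
 [ 0.000000e+00  0.000000e+00  0.000000e+00  1.000000e+00]]
top 445.0264419535817 247.10324763121676 190.3618408192575 [[-2.40000e-02 -9.76000e-01  2.15000e-01  3.27491e+02]
 [-1.00000e+00  2.30000e-02 -5.00000e-03  1.14340e+01]
 [ 0.00000e+00 -2.15000e-01 -9.77000e-01  1.37728e+03]
 [ 0.00000e+00  0.00000e+00  0.00000e+00  1.00000e+00]]
```

View pics/scene0.png

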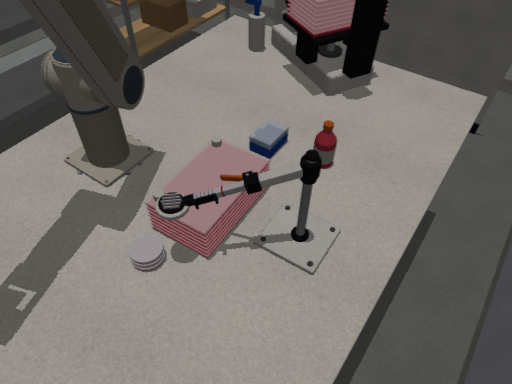

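View pics/top0.png

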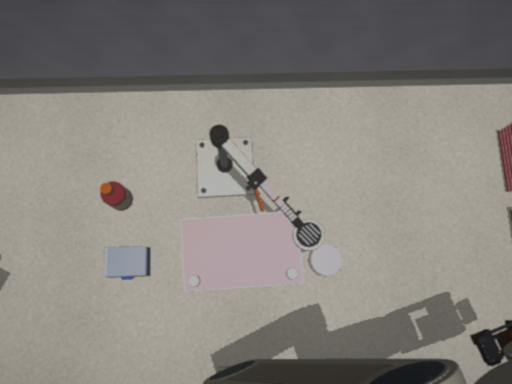

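The scene view shows the stand foot at (300,237), the post top at (312,160), the lamp at (172,204) and the orange lever at (232,178). In the top view the foot is at (224,166), the lamp at (308,234), the lever at (260,200), and the stack spans (181,211)-(303,291). The arm is swung to -y and the stack is between the robot and the stand. Next I'll measure these.

```bash
cat >h.py <<'E'
import numpy as np,cv2
from workcell import get_obs, vision, ctrl
def load(f): return dict(np.load(f))
def ray(d,u,v,z):
    T=d["T"];r=T[:3,:3]@np.array([(u-d["cx"])/d["fx"],(v-d["cy"])/d["fy"],1.]);o=T[:3,3]
    return o+r*(z-o[2])/r[2]
def proj(d,p):
    q=np.linalg.inv(d["T"])@np.r_[p,1]; return np.array([d["fx"]*q[0]/q[2]+d["cx"],d["fy"]*q[1]/q[2]+d["cy"]])
def mask(d,hlo,hhi,s,v,roi):
    h=cv2.cvtColor(d["pixels"],cv2.COLOR_RGB2HSV).astype(int)
    H=h[...,0];m=((H>=hlo)&(H<=hhi) if hlo<=hhi else (H>=hlo)|(H<=hhi))&(h[...,1]>s)&(h[...,2]>v)
    o=np.zeros(m.shape,bool);u0,u1,v0,v1=roi;o[v0:v1,u0:u1]=m[v0:v1,u0:u1];return o.astype(np.uint8)
def pts(d,m): # world points from depth
    v,u=np.nonzero(m*(d["depth"]>0));z=d["depth"][v,u]
    P=np.stack([(u-d["cx"])/d["fx"]*z,(v-d["cy"])/d["fy"]*z,z,np.ones_like(z)]);return (d["T"]@P)[:3].T
E
python3 - <<'E'
from h import *
np.set_printoptions(precision=1,suppress=True)
t=load("top0.npz");s=load("scene0.npz")
h=cv2.cvtColor(t["pixels"],cv2.COLOR_RGB2HSV)
print("hsv stack",h[250,240],"bench",h[320,150],"foot",h[175,240],"lever",h[200,260],h[203,261],"sceneLever",cv2.cvtColor(s["pixels"],cv2.COLOR_RGB2HSV)[178,232])
m=mask(t,165,8,35,100,(170,315,205,300))
P=pts(t,m);k=(P[:,2]>112)&(P[:,2]<128);print("stack top z",np.median(P[k,2]),k.sum())
c=max(cv2.findContours(m,0,1)[0],key=cv2.contourArea)
q=np.array([ray(t,*p[0],120)[:2] for p in c],np.float32);r=cv2.minAreaRect(q);print("stack",r,cv2.boxPoints(r))
# foot: points at z 10..22 near foot
m=np.zeros((384,512),np.uint8);m[130:205,190:262]=1
P=pts(t,m);k=(P[:,2]>9)&(P[:,2]<24);r=cv2.minAreaRect(P[k,:2].astype(np.float32));print("foot",r,k.sum())
# heights: post top
for d,n,roi in((t,"top",(205,235,120,150)),(s,"scene",(295,330,145,185))):
    m=np.zeros((384,512),np.uint8);m[roi[2]:roi[3],roi[0]:roi[1]]=1
    P=pts(d,m);k=(P[:,2]>318);print(n,"post",P[k].min(0),P[k].max(0),P[k].mean(0))
# orange lever
for d,n,roi in((t,"top",(245,275,180,220)),(s,"scene",(215,250,165,190))):
    m=mask(d,3,18,150,80,roi);P=pts(d,m);print(n,"lever",len(P));v,u=np.nonzero(m);print(u.min(),u.max(),v.min(),v.max())
    c=P.mean(0);print(c,P[np.argmin(P[:,0])],P[np.argmax(P[:,0])])
# lamp
m=np.zeros((384,512),np.uint8);m[215:255,290:326]=1
P=pts(t,m);k=(P[:,2]>170);print("lamp",P[k].min(0),P[k].max(0),np.median(P[k],0),k.sum())
E
```

```text
hsv stack [169  24 178] bench [ 20  23 166] foot [ 30  13 118] lever [ 10 162 145] [ 10 159 144] sceneLever [ 12 225  67]
stack top z nan 0
  return _methods._mean(a, axis=axis, dtype=dtype,
  ret = ret.dtype.type(ret / rcount)
Traceback (most recent call last):
ValueError: max() iterable argument is empty
```

```bash
python3 - <<'E'
import cv2
a=cv2.imread("pics/top0.png")[110:270,190:350];b=cv2.imread("pics/scene0.png")[145:245,150:330]
cv2.imwrite("pics/c0.png",cv2.resize(a,None,fx=3.7,fy=3.7,interpolation=2))
E
```

```text
(no output)
```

View pics/c0.png

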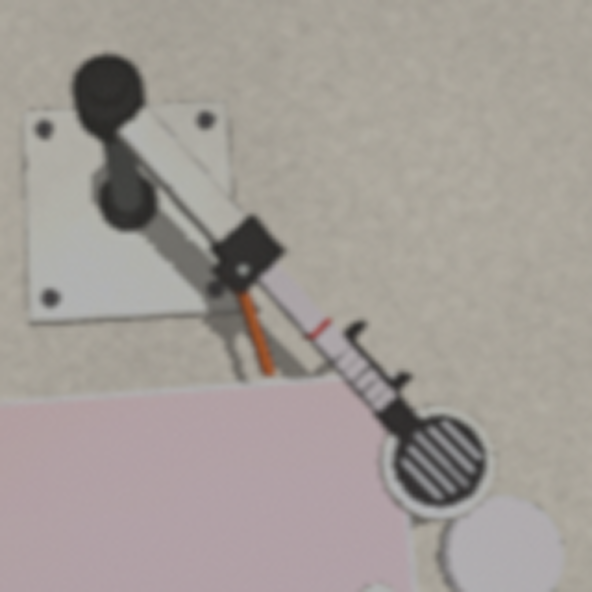

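The crop shows the collar at (248,255), the open lever with its tip at (270,372), and the red ring at (318,328). The saddle lugs are at (355,325) and (402,378) on the -y side, and the lamp is at (438,462).

```bash
python3 - <<'E'
from h import *
np.set_printoptions(precision=1,suppress=True)
t=load("top0.npz");s=load("scene0.npz")
m=np.zeros((384,512),np.uint8);m[205:300,170:315]=1
z=t["depth"];P=pts(t,m);print("depth n",len(P))
if len(P):
    k=(P[:,2]>112)&(P[:,2]<128);r=cv2.minAreaRect(P[k,:2].astype(np.float32));print("stack depth",np.median(P[k,2]),r)
m=mask(t,150,179,14,120,(170,315,205,300));m=cv2.morphologyEx(m,cv2.MORPH_OPEN,np.ones((5,5)))
c=max(cv2.findContours(m,0,1)[0],key=cv2.contourArea)
q=np.array([ray(t,*p[0],120)[:2] for p in c],np.float32);r=cv2.minAreaRect(q);print("stack col",r,cv2.boxPoints(r))
m=np.zeros((384,512),np.uint8);m[130:205,190:262]=1
P=pts(t,m);k=(P[:,2]>9)&(P[:,2]<24)
if k.sum(): r=cv2.minAreaRect(P[k,:2].astype(np.float32));print("foot",r,k.sum())
c0=lambda x,y:(190+x/3.7-.37,110+y/3.7-.37)
for n,p in dict(bolt1=(44,129),bolt2=(205,120),bolt3=(50,297)).items(): print(n,ray(t,*c0(*p),18))
for d,n,roi in((t,"top",(205,235,120,150)),(s,"scene",(295,330,145,185))):
    m=np.zeros((384,512),np.uint8);m[roi[2]:roi[3],roi[0]:roi[1]]=1
    P=pts(d,m);P=P[P[:,2]>318]
    if len(P):print(n,"post",P.min(0),P.max(0),P.mean(0))
print("post top ray",ray(t,*c0(108,88),328))
for n,p,zz in(("ring",(318,328),285-(162+2+55)*.2588+9),("lamp",(437,461),285-350*.2588+14),("levertip",(270,372),285-222*.2588+9),("lugA",(357,327),225),("lugB",(402,380),215)): print(n,ray(t,*c0(*p),zz))
for d,n,roi in((t,"top",(245,275,180,220)),(s,"scene",(215,250,165,190))):
    m=mask(d,3,18,120,40,roi);v,u=np.nonzero(m);P=pts(d,m);print(n,"lever",len(P),u.min(),u.max(),v.min(),v.max())
    if len(P):print(P.mean(0),P[np.argmin(P[:,0])],P[np.argmax(P[:,0])])
E
```

```text
depth n 13721
stack depth 120.16305959154806 ((432.9518127441406, 25.217498779296875), (204.4092559814453, 334.5757751464844), 2.9390413761138916)
stack col ((432.21136474609375, 26.181243896484375), (196.472900390625, 323.899169921875), 2.7681760787963867) [[ 326.3  183.2]
 [ 341.9 -140.3]
 [ 538.2 -130.8]
 [ 522.5  192.7]]
foot ((710.0826416015625, 64.5479965209961), (198.27395629882812, 198.33578491210938), 0.9283773899078369) 2292
bolt1 [780.1 146.2  18. ]
bolt2 [785.    6.8  18. ]
bolt3 [631.2 141.4  18. ]
top post [696.8  59.3 319.4] [727.   87.5 333.9] [710.6  73.2 328.1]
scene post [699.2  58.8 318.8] [729.5  90.5 331.3] [715.1  71.6 327.3]
post top ray [704.7  72.4 328. ]
ring [555.3 -68.7 237.3]
lamp [ 462.6 -151.8  208.4]
levertip [524.7 -33.9 236.5]
lugA [557.8 -97.4 225. ]
lugB [ 520.4 -128.9  215. ]
top lever 62 255 263 189 210
[550.9 -24.9 243.9] [524.3 -34.7 241.2] [578.3 -17.9 250.7]
scene lever 125 220 242 175 180
[553.5 -26.5 240.1] [523.  -33.3 236.4] [581.4 -19.9 248.8]
```

```bash
cat >>h.py <<'E'
from scipy.spatial.transform import Rotation as Ro
HUB=np.array([709.5,73,285.]);SL=np.radians(15)
def pose(s,c,h,a,tilt=SL):
    """tool pose: grasp point s along arm, c to arm +y, h above centre line"""
    d=np.array([-np.cos(a),-np.sin(a),0]);e=np.array([-np.sin(a),np.cos(a),0]);z=np.array([0,0,1.])
    u=d*np.cos(SL)-z*np.sin(SL);n=d*np.sin(SL)+z*np.cos(SL)
    R=np.column_stack([-u,-e,-n]); return HUB+s*u+c*e+h*n-ctrl.grip_depth*n,R
def cur(): o=get_obs();return o["ee_pos"],Ro.from_rotvec(o["orientation"]).as_matrix()
def rows(p0,R0,p1,R1,N=None):
    dw=Ro.from_matrix(R0.T@R1).as_rotvec()
    n=N or int(max(np.ceil(np.linalg.norm(p1-p0)/45),np.ceil(np.abs(dw).max()/.11)))
    out=[]
    for i in range(n):
        Ri=R0@Ro.from_rotvec(dw*i/n).as_matrix()
        out.append(np.r_[Ri.T@(p1-p0)/n/50,dw/n/.12].round(3).tolist())
    return out
def show(wps,Ns=None):
    p,R=cur()
    for i,(p1,R1) in enumerate(wps):
        for r in rows(p,R,p1,R1,Ns and Ns[i]): print(r)
        print("--");p,R=p1,R1
E
python3 - <<'E'
from h import *
np.set_printoptions(precision=1,suppress=True)
p,R=cur();print(ctrl.grip_depth,p,R)
print(pose(263,21,100,.741))
print(pose(263,21,0,.741))
show([(p+[0,0,190],R),pose(263,21,100,.741),pose(263,21,0,.741)])
E
```

```text
18.700000000000003 [ 209.9 -588.1  199.5] [[ 0.9  0.3 -0. ]
 [ 0.3 -0.9  0. ]
 [ 0.  -0.  -1. ]]
(array([492.4, -97.2, 295.5]), array([[ 0.7,  0.7,  0.2],
       [ 0.7, -0.7,  0.2],
       [ 0.3, -0. , -1. ]]))
(array([511.5, -79.7, 198.9]), array([[ 0.7,  0.7,  0.2],
       [ 0.7, -0.7,  0.2],
       [ 0.3, -0. , -1. ]]))
[0.0, -0.001, -0.76, 0.0, 0.0, 0.0]
[0.0, -0.001, -0.76, 0.0, 0.0, 0.0]
[0.0, -0.001, -0.76, 0.0, 0.0, 0.0]
[0.0, -0.001, -0.76, 0.0, 0.0, 0.0]
[0.0, -0.001, -0.76, 0.0, 0.0, 0.0]
--
[0.663, -0.565, 0.145, 0.033, 0.165, -0.254]
[0.677, -0.544, 0.161, 0.033, 0.165, -0.254]
[0.69, -0.523, 0.177, 0.033, 0.165, -0.254]
[0.702, -0.501, 0.192, 0.033, 0.165, -0.254]
[0.713, -0.478, 0.208, 0.033, 0.165, -0.254]
[0.723, -0.456, 0.224, 0.033, 0.165, -0.254]
[0.732, -0.433, 0.241, 0.033, 0.165, -0.254]
[0.739, -0.409, 0.257, 0.033, 0.165, -0.254]
[0.746, -0.385, 0.273, 0.033, 0.165, -0.254]
[0.752, -0.362, 0.289, 0.033, 0.165, -0.254]
[0.757, -0.337, 0.306, 0.033, 0.165, -0.254]
[0.761, -0.313, 0.322, 0.033, 0.165, -0.254]
[0.763, -0.289, 0.338, 0.033, 0.165, -0.254]
--
[-0.0, -0.0, 0.667, 0.0, 0.0, 0.0]
[-0.0, -0.0, 0.667, 0.0, 0.0, 0.0]
[-0.0, -0.0, 0.667, 0.0, 0.0, 0.0]
--
```

Request:
step_arm(plan=[[1, 0, 0, -0.76, 0, 0, 0], [1, 0, 0, -0.76, 0, 0, 0], [1, 0, 0, -0.76, 0, 0, 0], [1, 0, 0, -0.76, 0, 0, 0], [1, 0, 0, -0.76, 0, 0, 0], [1, 0.66, -0.56, 0.14, 0.03, 0.165, -0.25], [1, 0.68, -0.54, 0.16, 0.03, 0.165, -0.25], [1, 0.69, -0.52, 0.18, 0.03, 0.165, -0.25], [1, 0.7, -0.5, 0.19, 0.03, 0.165, -0.25], [1, 0.71, -0.48, 0.21, 0.03, 0.165, -0.25], [1, 0.72, -0.46, 0.22, 0.03, 0.165, -0.25], [1, 0.73, -0.43, 0.24, 0.03, 0.165, -0.25], [1, 0.74, -0.41, 0.26, 0.03, 0.165, -0.25], [1, 0.75, -0.39, 0.27, 0.03, 0.165, -0.25], [1, 0.75, -0.36, 0.29, 0.03, 0.165, -0.25], [1, 0.76, -0.34, 0.3, 0.03, 0.165, -0.25], [1, 0.76, -0.31, 0.32, 0.03, 0.165, -0.25], [1, 0.76, -0.29, 0.34, 0.03, 0.165, -0.25], [1, 0, 0, 0, 0, 0, 0]])

```text
t: 2.48
ee_pos: [493.6, -97.2, 294.7]
orientation: [-2.824, -1.092, -0.369]
ft_force: [-1.0, -0.5, 0.2]
width: 87.7
grasp_force: 0.0
```

```bash
python3 - <<'E'
from h import *
np.set_printoptions(precision=2,suppress=True)
o=get_obs();print(o["t"],o["ee_pos"],o["qpos"],o["ft_force"])
show([pose(263,21,50,.741),pose(263,21,0,.741)])
d=vision.get_image("top");np.savez("top1.npz",**d);cv2.imwrite("pics/top1.png",cv2.resize(d["pixels"][110:300,150:390,::-1],None,fx=3,fy=3,interpolation=2))
E
```

```text
2.475 [493.58 -97.17 294.71] [-0.37  0.07  1.9   0.26  1.07  0.35] [-0.97 -0.47  0.22]
[-0.006, -0.009, 0.49, 0.013, 0.011, -0.01]
[-0.006, -0.009, 0.49, 0.013, 0.011, -0.01]
--
[0.0, 0.0, 0.5, 0.0, 0.0, 0.0]
[0.0, 0.0, 0.5, 0.0, 0.0, 0.0]
--
```

View pics/top1.png

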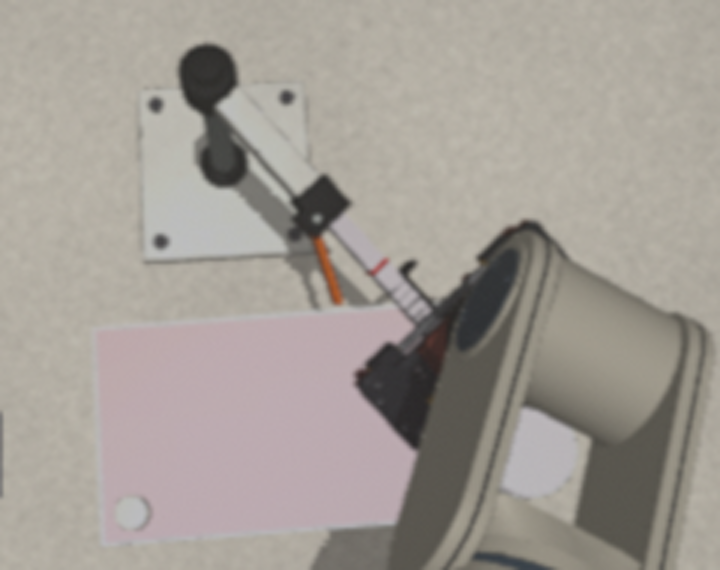

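The gripper is above the saddle and in line with the arm. The upper lug is visible at (408,268) and the lever is open at (328,270). I'll descend from here.

Request:
step_arm(plan=[[1, 0, 0, 0.5, 0.01, 0.01, -0.01], [1, 0, 0, 0.5, 0.01, 0.01, -0.01], [1, 0, 0, 0.5, 0, 0, 0], [1, 0, 0, 0.48, 0, 0, 0], [1, 0, 0, 0, 0, 0, 0]])

```text
t: 3.15
ee_pos: [511.6, -82.7, 198.7]
orientation: [-2.822, -1.089, -0.369]
ft_force: [-0.2, -0.2, 1.1]
width: 87.5
grasp_force: 0.0
```

```bash
python3 - <<'E'
from h import *
np.set_printoptions(precision=2,suppress=True)
o=get_obs();print(o["t"],o["ee_pos"],o["ft_force"])
A=[.741]+[.741-.0568*i for i in range(1,11)]
print(pose(263,21,0,.741)[0])
show([pose(262,31,0,.741)]+[pose(262,31,0,a) for a in A[1:]],[2]+[1]*10)
d=vision.get_image("scene");np.savez("sc1.npz",**d);cv2.imwrite("pics/sc1.png",cv2.resize(d["pixels"][130:260,100:330,::-1],None,fx=3.4,fy=3.4,interpolation=2))
E
```

```text
3.15 [511.62 -82.72 198.74] [-0.15 -0.24  1.08]
[511.47 -79.72 198.87]
[0.028, -0.123, 0.004, 0.003, 0.006, -0.018]
[0.029, -0.123, 0.004, 0.003, 0.006, -0.018]
--
[0.042, -0.281, 0.011, -0.123, 0.0, 0.457]
--
[0.042, -0.281, 0.011, -0.123, -0.0, 0.457]
--
[0.042, -0.281, 0.011, -0.123, 0.0, 0.457]
--
[0.042, -0.281, 0.011, -0.123, 0.0, 0.457]
--
[0.042, -0.281, 0.011, -0.123, 0.0, 0.457]
--
[0.042, -0.281, 0.011, -0.123, -0.0, 0.457]
--
[0.042, -0.281, 0.011, -0.123, 0.0, 0.457]
--
[0.042, -0.281, 0.011, -0.123, 0.0, 0.457]
--
[0.042, -0.281, 0.011, -0.123, -0.0, 0.457]
--
[0.042, -0.281, 0.011, -0.123, 0.0, 0.457]
--
```

View pics/sc1.png

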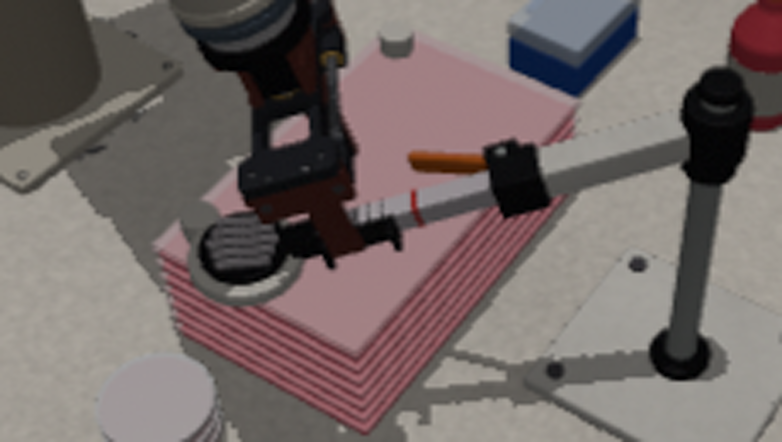

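The right finger is between the lugs, with the upper lug at (397,235) and the lower at (333,262), but it sits close to the lower one. I'll shift about 8 mm towards the hub, close onto the floor and start the swing.

Request:
step_arm(plan=[[1, 0.16, 0, 0, 0, 0, 0], [1, 0.03, -0.1, 0, 0, 0, -0.02], [1, 0.03, -0.12, 0, 0, 0, -0.02], [1, 0.04, -0.28, 0.01, -0.12, 0, 0.457], [1, 0.04, -0.28, 0.01, -0.12, 0, 0.457], [1, 0.04, -0.28, 0.01, -0.12, 0, 0.457], [1, 0, 0, 0, 0, 0, 0]])

```text
t: 4.08
ee_pos: [490.8, -29.6, 203.1]
orientation: [-2.921, -0.863, -0.387]
ft_force: [-0.1, 0.3, -0.4]
width: 87.7
grasp_force: 0.0
```

```bash
python3 - <<'E'
from h import *
np.set_printoptions(precision=2,suppress=True)
o=get_obs();print(o["t"],o["ee_pos"],o["ft_force"],o["width"]); print(pose(256,31,0,.741-.17)[0])
show([pose(256,31,0,.57-.0568*i) for i in range(1,8)],[1]*7)
d=vision.get_image("scene");np.savez("sc2.npz",**d);cv2.imwrite("pics/sc2.png",cv2.resize(d["pixels"][130:260,100:330,::-1],None,fx=3.4,fy=3.4,interpolation=2))
E
```

```text
4.075 [490.8  -29.64 203.11] [-0.08  0.34 -0.44] 87.7067238663551
[488.77 -31.95 200.68]
[-0.026, -0.262, 0.042, -0.109, -0.01, 0.497]
--
[0.042, -0.274, 0.011, -0.123, 0.0, 0.457]
--
[0.042, -0.274, 0.011, -0.123, -0.0, 0.457]
--
[0.042, -0.274, 0.011, -0.123, -0.0, 0.457]
--
[0.042, -0.274, 0.011, -0.123, 0.0, 0.457]
--
[0.042, -0.274, 0.011, -0.123, -0.0, 0.457]
--
[0.042, -0.274, 0.011, -0.123, 0.0, 0.457]
--
```

View pics/sc2.png

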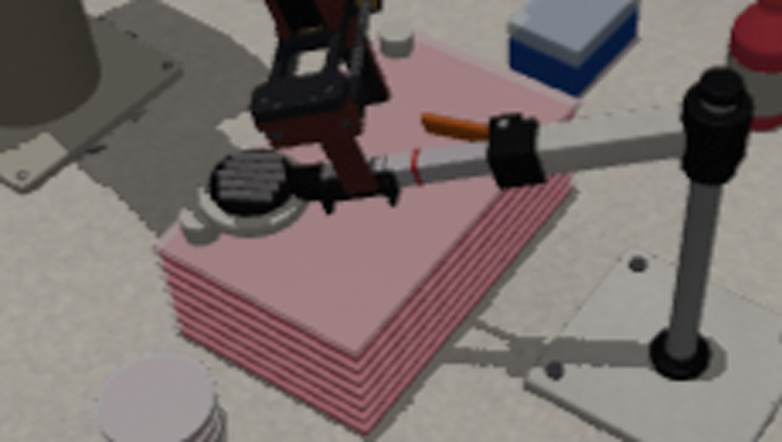

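The arm follows, with the finger seated between the lugs at (330,200) and (390,195). I'll continue to the target angle.

Request:
step_arm(plan=[[1, -0.02, -0.26, 0.04, -0.11, 0, 0.49], [1, 0.04, -0.275, 0.01, -0.12, 0, 0.457], [1, 0.04, -0.275, 0.01, -0.12, 0, 0.457], [1, 0.04, -0.275, 0.01, -0.12, 0, 0.457], [1, 0.04, -0.275, 0.01, -0.12, 0, 0.457], [1, 0.04, -0.275, 0.01, -0.12, 0, 0.457], [1, 0.04, -0.275, 0.01, -0.12, 0, 0.457], [1, 0, 0, 0, 0, 0, 0], [1, 0, 0, 0, 0, 0, 0], [1, 0, 0, 0, 0, 0, 0]])

```text
t: 5.38
ee_pos: [466.1, 60.6, 200.9]
orientation: [-3.079, -0.264, -0.406]
ft_force: [-0.2, 0.2, 0.2]
width: 87.5
grasp_force: 0.0
```

```bash
python3 - <<'E'
from h import *
np.set_printoptions(precision=2,suppress=True)
o=get_obs();print(o["t"],o["ee_pos"],o["ft_force"],o["width"]); print(pose(256,31,0,.172)[0])
show([pose(256,31,0,.172)])
for n in("scene","top"):
  d=vision.get_image(n);np.savez(n+"3.npz",**d)
  a=d["pixels"][120:230,130:330] if n=="scene" else d["pixels"][120:290,150:330]
  cv2.imwrite(f"pics/{n}3.png",cv2.resize(a[:,:,::-1],None,fx=3.5,fy=3.5,interpolation=2))
  m=mask(d,172,3,110,60,(200,330,120,260));v,u=np.nonzero(m);print(n,"red",len(u),u.mean() if len(u) else 0,v.mean() if len(u) else 0)
E
```

```text
5.375 [466.08  60.55 200.87] [-0.24  0.25  0.16] 87.52592778057824
[465.33  62.05 200.68]
[-0.01, -0.032, 0.001, -0.014, -0.007, -0.007]
--
scene red 351 306.84045584045583 153.7891737891738
top red 0 0 0
```

View pics/scene3.png

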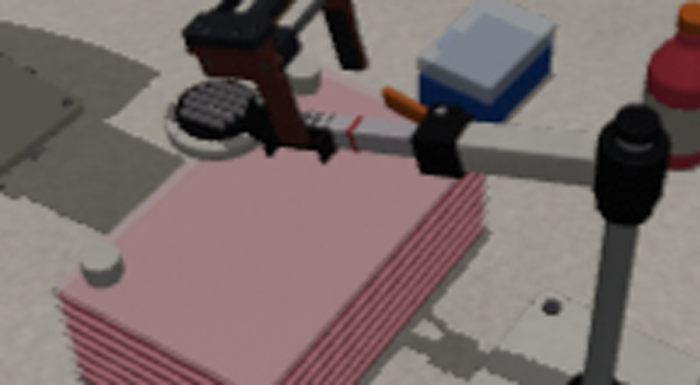

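View pics/top3.png

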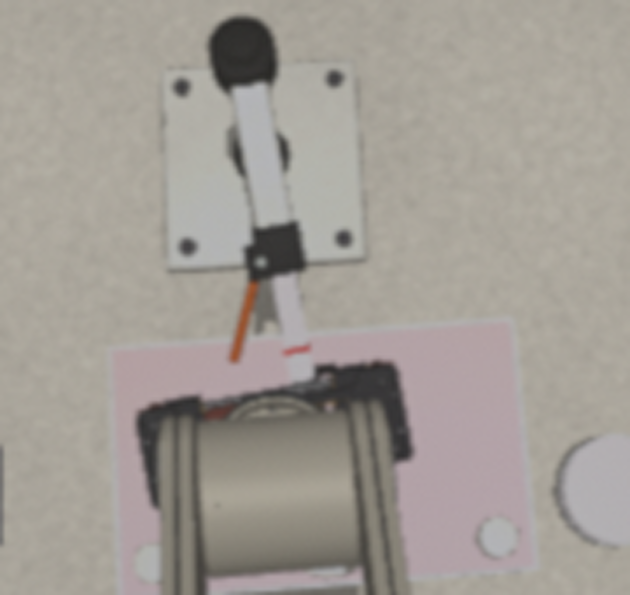

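The arm is now nearly along -x, the ring is at (355,132) in the scene crop and (297,350) in the top crop, and the lever is open with its tip at (235,358). Next is a check of the arm's angle.

```bash
python3 - <<'E'
from h import *
np.set_printoptions(precision=3,suppress=True)
t=load("top3.npz");s=load("scene3.npz")
g=lambda x,y:(150+x/3.5-.4,120+y/3.5-.4)
r=ray(t,*g(297,350),238);d=r-HUB;print("ring",r,"a",np.arctan2(-d[1],-d[0]),np.hypot(*d[:2]))
l=ray(t,*g(235,358),237);e=l-HUB;a=np.arctan2(-d[1],-d[0]);print("tip",l,"lat",-np.sin(a)*e[0]+np.cos(a)*e[1],"s",(-np.cos(a)*e[0]-np.sin(a)*e[1])/np.cos(SL))
def tools(a): # c,s of grasp
    p,R=cur();g=p-R[:,2]*ctrl.grip_depth-HUB;P=pose(0,0,0,a)[1];return -g@P[:,0],-g@P[:,1],-g@P[:,2],np.degrees(Ro.from_matrix(P.T@R).as_rotvec())
print(tools(a))
print("ring in scene pred at s=219:",[proj(s,HUB+219*(-pose(0,0,0,a)[1][:,0])) ])
# lamp from scene depth
m=np.zeros((384,512),np.uint8);m[140:167,175:210]=1;P=pts(s,m);k=P[:,2]>175;print("lamp",P[k].min(0),P[k].max(0),np.median(P[k],0))
la=HUB-350*pose(0,0,0,a)[1][:,0]; st=np.array([433,25.2]);th=np.radians(2.9)
for L in(350,295):
  q=(HUB-L*pose(0,0,0,a)[1][:,0])[:2]-st;print(L,q[0]*np.cos(th)+q[1]*np.sin(th),-q[0]*np.sin(th)+q[1]*np.cos(th))
E
```

```text
ring [501.491  39.66  238.   ] a 0.15893105490232504 210.66438028956853
tip [496.774  85.537 237.   ] lat 46.04573341053397 s 215.4001864219708
(np.float64(255.91324784719114), np.float64(26.215487333058157), np.float64(0.15267323088312423), array([ 0.284,  0.043, -0.653]))
ring in scene pred at s=219: [array([230.475, 157.844])]
lamp [340.762 -29.716 186.238] [482.197  60.153 318.625] [399.012   4.731 209.546]
350 -57.52851163422699 -2.7975983570915175
295 -4.713935623590785 2.9455701099388825
```

Arm at 0.159 rad, lever at about 0.41 rad, and the predicted lamp offset at the mark is (-5, +3) mm. Now I'll push the leg in along tool x.

Request:
step_arm(plan=[[1, 0.12, -0.02, 0, 0, 0, 0.05], [1, 0.12, -0.02, 0, 0, 0, 0.05], [1, 0.12, 0, 0, 0, 0, 0], [1, 0.12, 0, 0, 0, 0, 0], [1, 0.12, 0, 0, 0, 0, 0], [1, 0.12, 0, 0, 0, 0, 0], [1, 0, 0, 0, 0, 0, 0]])

```text
t: 6.35
ee_pos: [500.6, 68.8, 210.5]
orientation: [-3.079, -0.246, -0.407]
ft_force: [-0.4, 0.3, -0.5]
width: 87.7
grasp_force: 0.5
```

```bash
cat >>h.py <<'E'
def tools(a):
    p,R=cur();g=p-R[:,2]*ctrl.grip_depth-HUB;P=pose(0,0,0,a)[1];return [-g@P[:,0],-g@P[:,1],-g@P[:,2]]+list(np.degrees(Ro.from_matrix(P.T@R).as_rotvec()))
def ringscene(d,a):
    # thin red ring near expected line: brightest-red component along the projected arm line
    u=-pose(0,0,0,a)[1][:,0];best=[]
    px=d["pixels"].astype(int)
    e=pose(0,0,0,a)[1][:,1]  # arm -y face visible to the scene camera
    for s in np.arange(160,232,.5):
        v=[]
        for off in(-5,0,5):
            q=proj(d,HUB+s*u+9*e+off*np.array([0,0,1.]));x=cv2.getRectSubPix(d["pixels"],(1,1),tuple(map(float,q)))[0,0].astype(int);v.append([x[0]-(x[1]+x[2])/2,x.sum()/3])
        best.append([s]+list(np.mean(v,0)))
    return np.array(best)
E
python3 - <<'E'
from h import *
np.set_printoptions(precision=1,suppress=True,linewidth=200)
o=get_obs();print(o["t"],o["ee_pos"],o["ft_force"],tools(.159))
b=ringscene(load("scene3.npz"),.159);print("before ring s",b[np.argmax(b[:,1])])
d=vision.get_image("scene");np.savez("scene4.npz",**d)
b=ringscene(d,.159);print("now",b[np.argmax(b[:,1])]);print(b[::3].T)
cv2.imwrite("pics/scene4.png",cv2.resize(d["pixels"][120:200,170:330,::-1],None,fx=5,fy=5,interpolation=2))
E
```

```text
6.35 [500.6  68.8 210.5] [-0.4  0.3 -0.5] [np.float64(219.19960515045233), np.float64(28.860854968502696), np.float64(0.24940177337968095), np.float64(0.2919009040160083), np.float64(0.0920773801426202), np.float64(0.012235269813939844)]
before ring s [215.5  37.3  47.8]
now [187.5  34.   49.3]
[[160.  161.5 163.  164.5 166.  167.5 169.  170.5 172.  173.5 175.  176.5 178.  179.5 181.  182.5 184.  185.5 187.  188.5 190.  191.5 193.  194.5 196.  197.5 199.  200.5 202.  203.5 205.  206.5
  208.  209.5 211.  212.5 214.  215.5 217.  218.5 220.  221.5 223.  224.5 226.  227.5 229.  230.5]
 [ -0.3   0.3   1.3   2.2   2.    2.7   2.7   3.    2.8   2.3   2.3   1.3   1.5   2.8   7.   14.   25.8  33.5  33.8  29.5  17.8   8.3   4.7   2.7   2.8   2.7   2.2   1.7   1.2   0.7   0.5   0.
   -0.3  -0.2   0.    0.2   0.2   1.    6.   10.5  14.   17.   18.   19.   18.8  18.7  18.2  18. ]
 [ 14.6  25.1  44.4  58.9  64.7  69.2  70.9  71.7  71.4  71.1  69.8  68.8  68.7  67.4  65.3  61.   53.1  48.7  49.1  52.7  61.1  67.4  70.2  71.9  72.4  70.9  65.2  57.6  44.6  31.9  20.7  11.
    9.2   7.4   7.3   7.2   7.2   7.7  10.7  13.7  15.7  17.7  18.3  18.7  18.4  17.9  17.9  18.7]]
```

View pics/scene4.png

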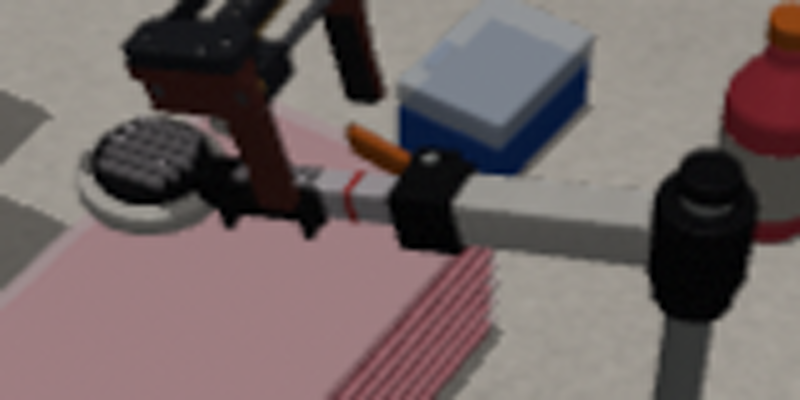

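The leg moves in, and the ring at (355,195) is about 24 mm from the collar mouth at (400,205). Finger position and lug contact agree, so about 22.5 mm remain.

Request:
step_arm(plan=[[1, 0.09, 0, 0, 0, 0, 0], [1, 0.09, 0, 0, 0, 0, 0], [1, 0.09, 0, 0, 0, 0, 0], [1, 0.09, 0, 0, 0, 0, 0], [1, 0.09, 0, 0, 0, 0, 0], [1, 0, 0, 0, 0, 0, 0], [1, 0, 0, 0, 0, 0, 0], [1, 0, 0, 0, 0, 0, 0]])

```text
t: 7.4
ee_pos: [521.3, 72.1, 216.1]
orientation: [-3.079, -0.246, -0.406]
ft_force: [-1.4, -0.2, 0.8]
width: 88.0
grasp_force: 0.5
```

```bash
python3 - <<'E'
from h import *
np.set_printoptions(precision=1,suppress=True,linewidth=200)
o=get_obs();print(o["t"],o["ee_pos"],o["ft_force"],tools(.159))
d=vision.get_image("scene");np.savez("scene5.npz",**d)
b=ringscene(d,.159);print("now",b[np.argmax(b[:,1])]);print(b[:40].T)
t=vision.get_image("top");np.savez("top5.npz",**t)
im=np.vstack([cv2.resize(d["pixels"][130:190,210:330,::-1],(600,300),interpolation=2),cv2.resize(t["pixels"][140:200,185:305,::-1],(600,300),interpolation=2)])
cv2.imwrite("pics/s5.png",im)
E
```

```text
7.4 [521.3  72.1 216.1] [-1.4 -0.2  0.8] [np.float64(197.457713367214), np.float64(28.775748235673543), np.float64(0.30346787760561966), np.float64(0.2855853692502861), np.float64(0.05585108811504134), np.float64(0.01704040874441374)]
now [164.   45.8  27.4]
[[160.  160.5 161.  161.5 162.  162.5 163.  163.5 164.  164.5 165.  165.5 166.  166.5 167.  167.5 168.  168.5 169.  169.5 170.  170.5 171.  171.5 172.  172.5 173.  173.5 174.  174.5 175.  175.5
  176.  176.5 177.  177.5 178.  178.5 179.  179.5]
 [  9.3  12.   14.2  19.5  24.2  29.5  34.8  39.8  45.8  42.   38.2  35.   31.   27.5  24.2  21.5  18.2  15.2  12.3   9.5   6.5   5.7   5.3   4.5   3.8   3.    2.3   2.7   2.5   2.3   2.7   2.5
    2.7   2.2   2.    2.    2.2   1.8   1.8   1.2]
 [  8.1   9.    9.9  12.7  15.9  19.   21.8  24.8  27.4  32.   36.6  41.3  46.   50.3  54.9  57.3  59.9  62.6  64.8  67.7  70.   70.2  70.8  71.3  71.8  72.3  72.4  72.2  72.   71.4  71.2  70.7
   70.2  67.2  65.   62.7  60.6  58.4  55.8  51.2]]
```

View pics/s5.png

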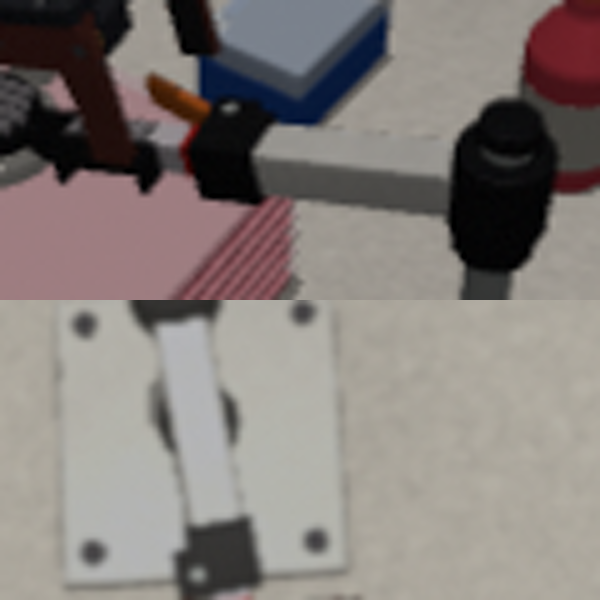

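The ring is at the collar mouth at (188,150) in the upper half, and the lever is still open. Now I'll close the fingers gradually, moving the tool towards the saddle so that finger stays in place.

Request:
step_arm(plan=[[0.9, 0, 0.03, 0, 0, 0, 0], [0.8, 0, 0.04, 0, 0, 0, 0], [0.7, 0, 0.04, 0, 0, 0, 0], [0.6, 0, 0.04, 0, 0, 0, 0], [0.5, 0, 0.04, 0, 0, 0, 0], [0.5, 0, 0, 0, 0, 0, 0], [0.5, 0, 0, 0, 0, 0, 0]])

```text
t: 8.38
ee_pos: [522.8, 62.6, 216.0]
orientation: [-3.08, -0.246, -0.406]
ft_force: [-1.4, -1.5, -0.5]
width: 65.8
grasp_force: 0.6
```

```bash
cat >>h.py <<'E'
def report(a,tag):
    np.set_printoptions(precision=1,suppress=True,linewidth=200)
    o=get_obs();T=np.array(tools(a));print(o["t"],o["ft_force"],"w",o["width"],"g",o["grasp_force"],"tool",T,"saddle face",T[1]-o["width"]/2,"lever face",T[1]+o["width"]/2)
    d=vision.get_image("scene");np.savez(tag+".npz",**d);b=ringscene(d,a);k=b[:,0]<180;print("ring",b[np.argmax(b[:,1]*k)])
    m=mask(d,3,18,150,40,(200,280,135,190));v,u=np.nonzero(m);print("lever px",len(u),u.min() if len(u) else 0,v.min() if len(u) else 0)
    cv2.imwrite(f"pics/{tag}.png",cv2.resize(d["pixels"][120:200,170:330,::-1],(800,400),interpolation=2))
E
python3 -c "
from h import *
report(.159,'s6')"
```

```text
8.375 [-1.4 -1.5 -0.5] w 65.83846005211434 g 0.5522213503718376 tool [197.5  19.2   0.2   0.3   0.    0. ] saddle face -13.700389284188219 lever face 52.13807076792612
ring [164.   45.3  27.4]
lever px 59 225 135
```

Request:
step_arm(plan=[[0.4, 0, 0.044, 0, 0, 0, 0], [0.3, 0, 0.044, 0, 0, 0, 0], [0.2, 0, 0.044, 0, 0, 0, 0], [0.1, 0, 0.044, 0, 0, 0, 0], [0.1, 0, 0, 0, 0, 0, 0], [0.1, 0, 0, 0, 0, 0, 0]])

```text
t: 9.18
ee_pos: [524.4, 54.0, 216.1]
orientation: [-3.079, -0.246, -0.407]
ft_force: [-0.2, 1.0, -0.3]
width: 48.2
grasp_force: 0.3
```

```bash
python3 -c "
from h import *
report(.159,'s7')"
```

```text
9.175 [-0.2  1.  -0.3] w 48.22888645886143 g 0.32806631410494447 tool [197.3  10.4   0.2   0.3   0.1   0. ] saddle face -13.676618660139802 lever face 34.55226779872163
ring [164.   39.5  21.3]
lever px 67 235 149
```

View pics/s7.png

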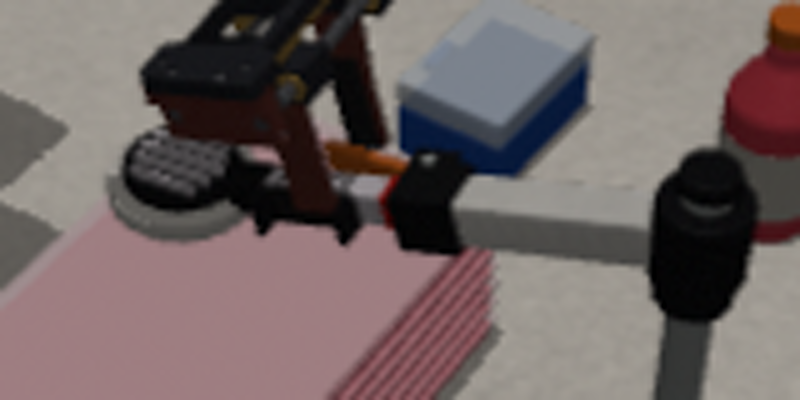

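The lever is partly shut and the ring is still at the mouth at (388,200). I'll finish the squeeze.

Request:
step_arm(plan=[[0.0, 0, 0.044, 0, 0, 0, 0], [-0.1, 0, 0.044, 0, 0, 0, 0], [-0.2, 0, 0.044, 0, 0, 0, 0], [-0.3, 0, 0.016, 0, 0, 0, 0], [-0.6, 0, 0, 0, 0, 0, 0], [-1, 0, 0, 0, 0, 0, 0], [-1, 0, 0, 0, 0, 0, 0], [-1, 0, 0, 0, 0, 0, 0], [-1, 0, 0, 0, 0, 0, 0], [-1, 0, 0, 0, 0, 0, 0]])

```text
t: 10.48
ee_pos: [525.5, 46.8, 216.0]
orientation: [-3.079, -0.246, -0.406]
ft_force: [0.5, 1.0, -0.4]
width: 31.6
grasp_force: 30.1
```

```bash
python3 -c "
from h import *
report(.159,'s8')
d=vision.get_image('top');np.savez('top8.npz',**d)
cv2.imwrite('pics/s8.png',np.vstack([cv2.imread('pics/s8.png')[:300],cv2.resize(d['pixels'][130:190,160:320,::-1],(800,300),interpolation=2)]))"
```

```text
10.475 [ 0.5  1.  -0.4] w 31.62081457112235 g 30.05699336528778 tool [197.4   3.1   0.1   0.3   0.1   0. ] saddle face -12.668669062990338 lever face 18.952145508132013
ring [164.   36.7  26.6]
lever px 31 223 144
```

View pics/s8.png

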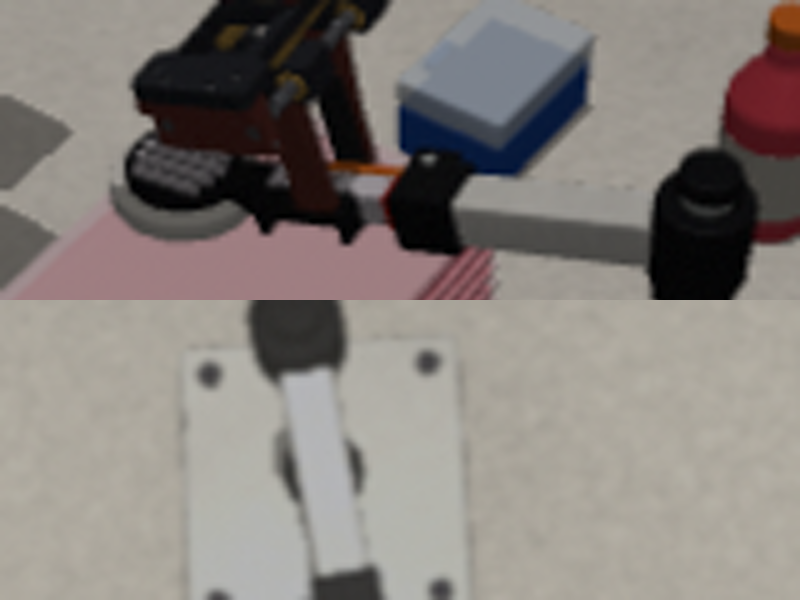

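The lever lies parallel along the leg, grip is 30 N, and the ring is still visible at the mouth at (388,205). One last numeric check of ring width and lamp position before handing in.

```bash
python3 - <<'E'
from h import *
np.set_printoptions(precision=1,suppress=True,linewidth=200)
for f in("scene4","scene5","s7","s8"):
    p=load(f+".npz")["pixels"].astype(int);R=(p[...,0]-(p[...,1]+p[...,2])/2)[150:172,236:260];print(f,np.clip(R-8,0,None).sum(),(R>30).sum())
d=load("s8.npz");b=ringscene(d,.159);print(b[(b[:,0]<172)][::2,1],b[(b[:,0]<172)][::2,2])
u=-pose(0,0,0,.159)[1][:,0];st=np.array([433,25.2]);th=np.radians(2.9)
# lamp from depth in scene
m=np.zeros((384,512),np.uint8);m[145:170,190:222]=1;P=pts(d,m);k=(P[:,2]>190)&(P[:,2]<235);P=P[k];lo,hi=np.percentile(P[:,:2],[1,99],axis=0);c=(lo+hi)/2;q=c-st;print("lamp",lo,hi,"in stack",q[0]*np.cos(th)+q[1]*np.sin(th),-q[0]*np.sin(th)+q[1]*np.cos(th))
E
```

```text
scene4 5907.0 161
scene5 5552.5 136
s7 6265.0 144
s8 4794.5 102
[ 6.2  9.  17.5 27.  36.7 30.2 23.7 17.5 13.3  9.5  5.7  4.3] [ 6.6  7.7 14.  20.3 26.6 36.9 47.2 57.7 62.1 66.7 71.2 71.4]
lamp [391.4 -14.2] [479.7  43.9] in stack 2.036063106809677 -10.466407936025483
```

```bash
python3 -c "
from h import *
print(ctrl.close_job())"
```

```text
the job is handed in; nothing more can be done
None
```

I handed the job in with the saddle gripped at 30 N, the cam lever shut along the leg, the red ring at the collar's mouth and the lamp measured about 2 mm across and 10 mm along from the stack's middle; the hand-in call returned no verdict.

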